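Swap the tape roll kept behind the bottles

ROBOT

A 6-joint arm with a two-finger parallel gripper is mounted at the origin on a cart in front of the work surface, level with it; the furniture and walls round the work are solid. World frame = base frame: x ahead of the robot, y to its left, z up, the work surface at z = 0. Lengths are in m, angles in rad, forces in N, time in s.
With the tool pointing down it reaches from about 0.35 to 0.85 m from the base axis. Payload 8.1 kg.
Tool frame: the origin (TCP) lies on the centre line of the jaws, within the pads' length; the fingertips stand 17 mm ahead of it and the grasp point (between the pads) lies 2 mm behind it; z points along the fingers, y is the line along which they close (so a half turn about z gives the same grasp; the last joint's range is limited). The gripper opens to 93 mm and grips with 3 to 60 N. Pads are 15 mm wide; open, the fingers measure 128 mm over their backs; the gripper's body (75 mm by 188 mm) begins 65 mm behind the grasp point.
Start: joints at [1.054, 0.13, 1.488, -0, 1.523, -0.085], TCP at [0.251, 0.545, 0.236] pointing down, gripper open.
Joint ranges: [-2.96, 2.96], [-0.89, 2.26], [0.02, 2.5], [-1.34, 4.48], [0, 2.73], [-2.66, 2.66]. Speed limits (rad/s): [2.39, 2.39, 2.79, 3.14, 3.14, 3.14].

INTERFACE

Orientations are given as a rotation vector (axis times angle).
In Python, from plant import robot, optics, close_job, models gives the robot as it stands.
- The arm moves only by the shell command python3 -m inch 'ROWS' [OPENING] [FORCE]. ROWS is a JSON object of lists of equal length, an entry for each row: "travel": the shift along the tool's x, y, z in m, a list of three; "spin": the turn about the tool's z in rad. In form: {"travel": [[x, y, z], ...], "spin": [spin, ...]}. A call has 1 to 10 rows; each row is the pose to reach, as a shift and turn from the pose commanded when the call began, along the tool's axes at that moment; what a row does not reach only later rows make up. A row lasts 1/12 s, in which the tool goes at most 41.7 mm and 7.16 degrees, less where a joint would pass 70% of its speed; a pose out of reach is approached as far as the arm can. A call with a gripper value outside its range is refused whole. OPENING is the closure, from 0 (fully open) to 1 (shut), set as the call begins (- or left out, the last holds). The fingers move at their own pace and stop on an object; FORCE is the grip in N (left out, the last holds). Time passes only in rows, so rows that repeat a pose let the fingers close. It gives the time, the measured TCP pose, the force, the opening and the grip force at its end, in the units of the state.
- robot.read_state(): the state, without advancing time (a new reading comes with each control period).
- optics.read_camera(name): name is "scene" or "side" or "wrist"; returns (picture, depth): 384x512x3 uint8, red, green, blue; 384x512 float32, m along the optical axis (not along the pixel's ray), 0 where there is no reading.
- optics.camera_info(name): a dict with "camera_matrix" (3x3 intrinsics, pixels), "dist" ([k1, k2, p1, p2, k3] as OpenCV has them; the pictures are not rectified), "view" (4x4, takes a point from world to camera coordinates). Camera axes: x right, y down, z forward; pixel columns grow to the right and rows downward; lengths in m; the calibration is good to about 2 mm. A picture is of the moment at which its call begins: read the wrist's pose just before it. camera_info takes no time and is no camera call; for the wrist camera it gives the pose at the moment of the call.
- close_job(): hands the job in; it is judged then, once.
Trained networks look in the newest picture that a camera, given by its name, has taken for a name from the list of things; names that differ only in an ending like _2 or _b are one class to them, and where a whole thing is asked for, a point or a joint stands for the part that bears it (a point fixed in the world has none). Each returns a list of dicts, best first, with "p" (0 to 1); they miss things now and then, are a little off and sometimes report something else, mostly with a low value. They report only what shows in the picture. A call takes as long as a camera call.
- models.look_for(camera, name): "centre" ([x, y, z] in m, in world coordinates, good to about 4 mm: the middle of the surface that is visible of it).
- models.masks_of(camera, name): "region" (384x512 bool, what is visible of it).
The state is a dict: "t": time; "q": joint angles; "dq": joint speeds; "joint_torque": joint torques, N m; "tool_pos": TCP position; "orientation": TCP orientation; "force": force on the tool from outside, world axes, zero at the start; "wrist_torque": the same for the moment, N m; "opening": finger opening in m; "gripper_force": force on a finger pad.
Only numpy, scipy, OpenCV 4.12 (cv2) and the standard library are available. Lean on these libraries where they do the work, as an engineer would, in place of code of your own. Each camera call takes 0.05 s, during which the arm holds its last target. There are 200 camera calls.

TASK

The yellow tape roll lies at the back of the bottle caddy, behind the glue bottle and the amber bottle: first stand both bottles on the green mat. Lay the yellow roll on the grey round spot of the taping board and the blue roll flat in the place in the caddy where the yellow one lay, and only then put each bottle back exactly where it stood. Keep the bottles upright and leave the shellac jar and the palm plane alone.

Things in the scene. Friction and masses are not known exactly. Their poses are not given: they have to be found in the camera images.
- glue_bottle: White glue bottle with an orange-red pointed nozzle, standing in the caddy: body 50 mm across up to 75 mm high, shoulder tapering to 103 mm, then the nozzle's collar, 23 mm across and straight from 103 to 113 mm, then a cone to the tip at 138 mm; about 0.13 kg. Origin at the centre of its underside, z up. Left and right in the caddy are drawn afresh each time.
- amber_bottle: Brown amber glass bottle with a black cap and a paper band, standing in the caddy beside the glue bottle: body 52 mm across up to 79 mm high, shoulder tapering to a 22 mm neck at 107 mm, cap 25 mm across and straight from 119 mm to the top at 135 mm; about 0.15 kg. Left and right in the caddy are drawn afresh each time. Origin at the centre of its underside, z up.
- tape_yellow: Yellow tape roll lying flat, 48 mm across, 20 mm high, 0.03 kg. At the start it lies at the rear place of the caddy. Origin at the centre of its underside, z up.
- blue_hub (a point): Blue tape roll lying flat: ring 58 mm across, 22 mm high, 0.05 kg, a thin loose tape end sticks out at +x to 41 mm from the centre (no solid). At the start it lies on the bare end of the taping board, the end nearer the robot. This point is the centre of the ring at its underside; z up.
- caddy_rear (a point): Rear place in the bottle caddy, where the yellow roll lies at the start (to 5 mm). Fixed plywood tray 160 x 150 mm (x by y), floor 8 mm over the bench, round it a bead 8 mm wide, its top 14 mm over the bench. This point is on the floor, 36 mm from the tray's centre along x, to its back; y to its left. The bottles stand about 62 mm from it along -x, 34 mm to either side.
- mat: Flat green mat, fixed, 180 x 110 x 3 mm (its x by its y by thickness), where the bottles are stood meanwhile; both fit, side by side along x. Origin at the centre of its underside.
- board_spot (a point): Centre of the grey round felt spot, 64 mm across, on top of the taping board, where the yellow roll goes. The board is fixed, pale wood, 180 x 110 x 8 mm (x by y by thickness); the spot lies 45 mm from its centre along +x (away from the robot), 8 mm over the bench. The blue roll starts about 90 mm from it towards -x.
- shellac_jar: Open cream glazed pot, 58 mm across, 72 mm high, at the front edge of the bench; a bystander. Origin at the centre of its underside.
- palm_plane: Small brass palm plane, 71 x 79 x 36 mm, at the front edge of the bench; a bystander. Origin at the centre of its underside.

How it is judged:
On the way, in this order (a step that is already met when the one before it is completed fails the run):
1. both bottles stand upright on the green mat while the yellow roll is still in the caddy (x of glue_bottle in the frame of mat between -0.078 and 0.078 m and y of glue_bottle in the frame of mat between -0.043 and 0.043 m and z of each of glue_bottle, amber_bottle in the frame of mat below 0.008 m and angle between each of glue_bottle, amber_bottle's own z axis and vertical below 0.1 rad and x of amber_bottle in the frame of mat between -0.078 and 0.078 m and y of amber_bottle in the frame of mat between -0.043 and 0.043 m and horizontal distance between tape_yellow and caddy_rear below 0.025 m), for 0.2 s.
2. with both bottles still on the mat, the yellow roll lies on the grey spot and the blue roll in the caddy's rear place (x of glue_bottle in the frame of mat between -0.078 and 0.078 m and y of glue_bottle in the frame of mat between -0.043 and 0.043 m and z of each of glue_bottle, amber_bottle in the frame of mat below 0.008 m and angle between each of glue_bottle, amber_bottle's own z axis and vertical below 0.1 rad and x of amber_bottle in the frame of mat between -0.078 and 0.078 m and y of amber_bottle in the frame of mat between -0.043 and 0.043 m and horizontal distance between tape_yellow and board_spot below 0.014 m and z of tape_yellow in the frame of board_spot between -0.006 and 0.006 m and angle between each of tape_yellow, blue_hub's own z axis and vertical below 0.12 rad and horizontal distance between blue_hub and caddy_rear below 0.014 m and z of blue_hub in the frame of caddy_rear between -0.006 and 0.006 m), for 0.2 s.
At the end, for the whole second after the job is handed in: The yellow roll lies flat with its centre within 14 mm of the grey spot's centre, the blue roll lies flat with its centre within 14 mm of the caddy's rear place, and each bottle stands upright within 15 mm of where it stood at the start; everything is at rest (horizontal distance between tape_yellow and board_spot below 0.014 m and z of tape_yellow in the frame of board_spot between -0.006 and 0.006 m and angle between each of tape_yellow, blue_hub's own z axis and vertical below 0.12 rad and horizontal distance between blue_hub and caddy_rear below 0.014 m and z of blue_hub in the frame of caddy_rear between -0.006 and 0.006 m and distance of each of glue_bottle, amber_bottle from where it was at the start of the episode below 0.015 m and angle between each of glue_bottle, amber_bottle's own z axis and vertical below 0.08 rad and linear speed of each of glue_bottle, amber_bottle, tape_yellow below 0.02 m/s); the robot touches nothing.
It fails at once if a bottle is tipped over (angle between any of glue_bottle, amber_bottle's own z axis and vertical above 0.7 rad).
It fails at once if the shellac jar or the palm plane is moved by more than 15 mm (distance of any of shellac_jar, palm_plane from where it was at the start of the episode above 0.015 m).
It also fails if it takes over 134 s, if anything falls off the work surface, if the arm or the gripper's body presses on something with over 40 N, if the wrist force passes 120 N, or if a joint passes its speed limit or range.

## Working session

There is one attempt and no reset: what is moved stays moved. The work goes in short steps, Python scripts to look and compute and a shell command to move; the robot and the scene stay as the last step left them, time stands still between calls to the robot, and variables do not carry over. Pictures are saved under pics/ and viewed, at most 14 in all, crops included, and the job is handed in when it is done.

```bash
ls; mkdir -p pics; cat > h.py <<'E'
import numpy as np, cv2
from plant import robot, optics, close_job, models
from scipy.spatial.transform import Rotation as R
def snap(cam, fn=None):
    info=optics.camera_info(cam); rgb,d=optics.read_camera(cam)
    if fn: cv2.imwrite('pics/'+fn, rgb[:,:,::-1])
    return rgb,d,info
def cloud(d,info):
    K=np.array(info['camera_matrix']);h,w=d.shape
    u,v=np.meshgrid(np.arange(w),np.arange(h))
    p=cv2.undistortPoints(np.stack([u,v],-1).reshape(-1,1,2).astype(float),K,np.array(info['dist'])).reshape(h,w,2)
    c=np.dstack([p[...,0]*d,p[...,1]*d,d]); T=np.linalg.inv(np.array(info['view']))
    return c@T[:3,:3].T+T[:3,3]
E
python3 - <<'E'
from h import *
s=robot.read_state(); print({k:np.round(v,3) for k,v in s.items()})
print(R.from_rotvec(s['orientation']).as_matrix().round(3))
ims=[]
for c in ['scene','side']:
    rgb,d,i=snap(c); cv2.imwrite(f'pics/{c}0.png',rgb[:,:,::-1]); np.savez(f'{c}0.npz',w=cloud(d,i),rgb=rgb,d=d)
    print(c,np.linalg.inv(np.array(i['view'])).round(3)[:3].tolist())
    for n in ['glue_bottle','amber_bottle','tape_yellow','blue_hub','mat','shellac_jar','palm_plane']:
        print(n,[(np.round(x['centre'],3).tolist(),round(x['p'],2)) for x in models.look_for(c,n)[:2]])
print(robot.read_state()['t'])
E
```

```text
pics
{'t': np.float64(0.0), 'q': array([ 1.054,  0.131,  1.489,  0.   ,  1.523, -0.085]), 'dq': array([ 0.   ,  0.001, -0.   , -0.   , -0.001,  0.   ]), 'joint_torque': array([-1.0000e-03, -5.5984e+01, -4.9177e+01,  7.7000e-02,  3.5000e-02,
       -0.0000e+00]), 'tool_pos': array([0.251, 0.544, 0.235]), 'orientation': array([-6.730e-01, -3.068e+00,  3.000e-03]), 'force': array([ 0.032,  0.089, -0.103]), 'wrist_torque': array([-0.006,  0.038,  0.042]), 'gripper_force': np.float64(0.0), 'opening': np.float64(0.093)}
[[-0.908  0.418 -0.001]
 [ 0.418  0.908 -0.002]
 [ 0.    -0.002 -1.   ]]
scene [[0.883, -0.366, 0.293, 0.14], [-0.469, -0.674, 0.571, -0.524], [-0.011, -0.642, -0.767, 0.952]]
glue_bottle [([0.49, 0.118, 0.083], 0.89)]
amber_bottle [([0.487, 0.187, 0.089], 0.82), ([0.523, 0.137, 0.007], 0.5)]
tape_yellow [([0.563, 0.158, 0.029], 0.76), ([0.491, 0.116, 0.086], 0.36)]
blue_hub [([0.503, -0.054, 0.031], 0.71)]
mat [([0.494, 0.37, 0.005], 0.62)]
shellac_jar [([0.365, 0.264, 0.047], 0.59), ([0.504, -0.054, 0.027], 0.37)]
palm_plane [([0.372, 0.059, 0.024], 0.75)]
side [[-0.952, -0.139, 0.273, 0.25], [-0.306, 0.371, -0.877, 0.942], [0.02, -0.918, -0.396, 0.381]]
glue_bottle [([0.482, 0.144, 0.088], 0.86), ([0.512, -0.028, 0.006], 0.61)]
amber_bottle [([0.492, 0.214, 0.07], 0.94)]
tape_yellow [([0.557, 0.182, 0.022], 0.79)]
blue_hub [([0.5, -0.033, 0.024], 0.48)]
mat [([0.489, 0.388, 0.002], 0.6)]
shellac_jar [([0.367, 0.301, 0.048], 0.86)]
palm_plane [([0.37, 0.071, 0.018], 0.78), ([0.512, 0.21, 0.009], 0.42)]
0.8
```

```bash
python3 - <<'E'
import cv2,numpy as np
a=np.vstack([cv2.imread('pics/scene0.png'),cv2.imread('pics/side0.png')])
cv2.imwrite('pics/both.png',cv2.resize(a,None,fx=.78,fy=.78,interpolation=cv2.INTER_AREA))
for c in ['scene','side']:
    z=np.load(c+'0.npz');w=z['w'];rgb=z['rgb'];d=z['d']
    hsv=cv2.cvtColor(rgb,cv2.COLOR_RGB2HSV);ok=(d>0)&(w[...,0]>.3)&(w[...,0]<.8)&(w[...,2]>-.01)
    H,S,V=hsv[...,0].astype(int),hsv[...,1].astype(int),hsv[...,2]
    for n,m in dict(yellow=(abs(H-26)<6)&(S>130)&(V>120),blue=(abs(H-108)<12)&(S>110),green=(abs(H-70)<22)&(S>70),orange=((H<10)|(H>174))&(S>150)&(V>110)).items():
        m=ok&m; k,l,st,_=cv2.connectedComponentsWithStats(m.astype(np.uint8))
        for i in np.argsort(-st[1:,4])[:2]+1:
            p=w[l==i]
            if len(p)>30: print(c,n,len(p),'bbox',st[i,:4],'p2',np.percentile(p,2,0).round(3),'med',np.median(p,0).round(3),'p98',np.percentile(p,98,0).round(3))
E
```

```text
scene yellow 259 bbox [251 256  26  61] p2 [ 0.349 -0.142 -0.005] med [ 0.361 -0.067  0.006] p98 [0.373 0.002 0.01 ]
scene yellow 174 bbox [281 165  19  19] p2 [0.542 0.144 0.008] med [0.564 0.156 0.027] p98 [0.594 0.195 0.032]
scene green 1766 bbox [196 115  73  44] p2 [0.413 0.317 0.   ] med [0.494 0.373 0.004] p98 [0.582 0.426 0.01 ]
scene orange 79 bbox [270 158  10  13] p2 [0.488 0.12  0.102] med [0.495 0.127 0.124] p98 [0.506 0.154 0.145]
scene orange 34 bbox [403 292  12   7] p2 [ 0.595 -0.251  0.008] med [ 0.609 -0.246  0.035] p98 [ 0.622 -0.24   0.041]
side yellow 206 bbox [220 189  19  16] p2 [0.537 0.102 0.005] med [0.556 0.186 0.02 ] p98 [0.597 0.198 0.027]
side yellow 40 bbox [316 176  10  12] p2 [ 0.357 -0.107 -0.006] med [ 0.364 -0.049  0.002] p98 [ 0.372 -0.004  0.005]
side green 2732 bbox [168 228 105  46] p2 [ 0.41   0.324 -0.   ] med [0.491 0.384 0.002] p98 [0.581 0.431 0.003]
side orange 107 bbox [256 144   9  16] p2 [ 0.484 -0.253  0.02 ] med [0.496 0.136 0.12 ] p98 [0.619 0.198 0.142]
```

View pics/both.png

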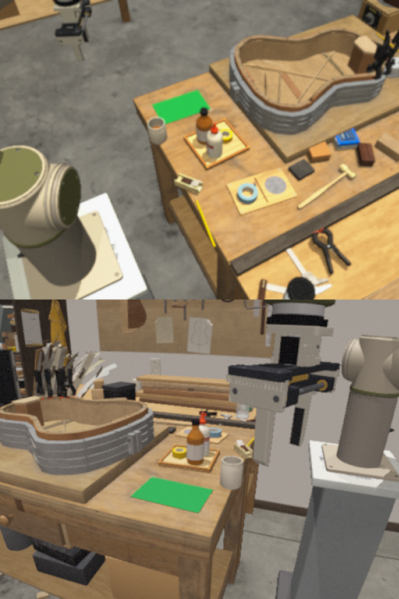

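The scene shows the arm left of the bench. The caddy is at scene (275,185), with the amber bottle on its left, the glue bottle on its right and the yellow roll behind them. The green mat is further left, and the board with the blue roll is to the right. I'll move the wrist camera over it for exact measurements.

```bash
python3 -m inch '{"travel":[[-0.035,-0.02,-0.015],[-0.07,-0.04,-0.03],[-0.105,-0.06,-0.045],[-0.14,-0.08,-0.06],[-0.175,-0.1,-0.075],[-0.21,-0.12,-0.09],[-0.245,-0.14,-0.105],[-0.28,-0.16,-0.12],[-0.315,-0.18,-0.12],[-0.34,-0.2,-0.12]],"spin":[0.12,0.24,0.36,0.48,0.6,0.72,0.84,0.96,1.08,1.14]}' 0 
python3 -m inch '{"travel":[[0,0,0],[0,0,0],[0,0,0]],"spin":[0,0,0]}'
python3 - <<'E'
from h import *
rgb,d,i=snap('wrist','w1.png'); np.savez('w1.npz',w=cloud(d,i),rgb=rgb,d=d)
s=robot.read_state();print(s['q'].round(2),s['tool_pos'].round(4),R.from_rotvec(s['orientation']).as_matrix().round(3).tolist())
print(np.linalg.inv(np.array(i['view'])).round(3)[:3].tolist(), i['camera_matrix'])
for c in ['scene','side']:
    z=np.load(c+'0.npz');w=z['w']
    m=(w[...,0]>.45)&(w[...,0]<.9)&(w[...,1]>-.15)&(w[...,1]<.5)&(w[...,2]>.03)&(w[...,2]<.4)
    for x in np.arange(.6,.9,.05):
        p=w[m&(abs(w[...,0]-x)<.025)]; 
        if len(p): print(c,x.round(2),p[:,2].max().round(3),np.percentile(p[:,1],[2,98]).round(2))
E
```

```text
t: 1.63
tool_pos: [0.4778, 0.2195, 0.3575]
orientation: [2.229, 2.212, 0.005]
force: [0.3, 0.6, 0.8]
opening: 0.093
gripper_force: 0.0
t: 1.88
tool_pos: [0.476, 0.2212, 0.3555]
orientation: [-2.222, -2.22, -0.0]
force: [-0.7, -0.3, -0.2]
opening: 0.0927
gripper_force: 0.0
[ 0.34 -0.09  1.5   0.    1.74  0.34] [0.4756 0.2218 0.3555] [[-0.001, 1.0, -0.001], [1.0, 0.001, 0.0], [0.0, -0.001, -1.0]]
[[1.0, -0.001, 0.0, 0.476], [-0.001, -0.968, -0.252, 0.29], [0.0, 0.252, -0.968, 0.505]] [[320.67371744   0.         251.89448288]
 [  0.         320.67371744 191.56777507]
 [  0.           0.           1.        ]]
scene 0.6 0.032 [0.16 0.18]
scene 0.65 0.149 [0.02 0.44]
scene 0.7 0.153 [-0.    0.47]
scene 0.75 0.153 [-0.03  0.48]
scene 0.8 0.159 [-0.04  0.43]
scene 0.85 0.158 [-0.02  0.43]
scene 0.9 0.151 [-0.12  0.4 ]
side 0.65 0.144 [0.08 0.47]
side 0.7 0.146 [0.04 0.49]
side 0.75 0.146 [0.08 0.5 ]
side 0.8 0.156 [0.08 0.5 ]
side 0.85 0.151 [0.09 0.5 ]
side 0.9 0.147 [0.11 0.5 ]
```

View pics/w1.png

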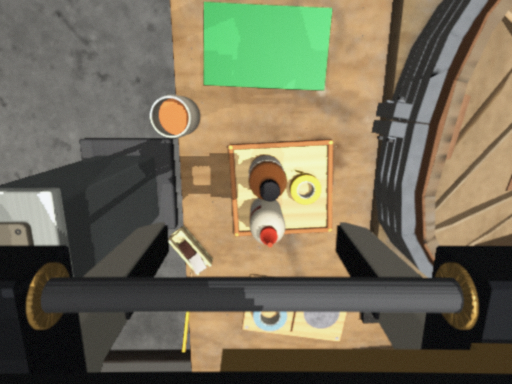

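The wrist view shows the amber cap at (270,188), the glue nozzle at (267,236), the yellow roll at (305,188), the mat around (267,47), and the jar at (174,116). The board with blue roll and spot sits at the bottom edge, and the guitar rim is to the right of column 378. Next I'll get positions from the depth points.

```bash
cat > meas.py <<'E'
from h import *
def blobs(f,names=None):
    z=np.load(f);w=z['w'];rgb=z['rgb'];d=z['d']
    hsv=cv2.cvtColor(rgb,cv2.COLOR_RGB2HSV);H,S,V=[hsv[...,k].astype(int) for k in range(3)]
    ok=(d>0)&(w[...,0]>.4)&(w[...,0]<.64)&(w[...,1]<.45)&(w[...,1]>-.2)
    ms=dict(yellow=ok&(abs(H-28)<6)&(S>140)&(V>120),blue=ok&(abs(H-98)<14)&(S>70),green=ok&(abs(H-70)<15)&(S>100),
      nozzle=ok&((H<8)|(H>172))&(S>150)&(w[...,2]>.09),cap=ok&(V<70)&(w[...,2]>.115),grey=ok&(S<60)&(w[...,2]<.02)&(w[...,1]<0)&(V>60))
    for n,m in ms.items():
        k,l,st,_=cv2.connectedComponentsWithStats(m.astype(np.uint8))
        if k<2: continue
        i=np.argmax(st[1:,4])+1; p=w[l==i]
        zt=np.percentile(p[:,2],90); t=p[p[:,2]>zt-.006]; c,rr=cv2.minEnclosingCircle(t[:,:2].astype(np.float32))
        print(n,len(p),st[i,:4],'med',np.median(p,0).round(4),'ztop',zt.round(4),'circ',np.round(c,4),round(rr,4))
        if n in('green','grey'): print('  rect',cv2.minAreaRect(p[:,:2].astype(np.float32)))
    return w,rgb,d
E
python3 - <<'E'
from meas import *
w,rgb,d=blobs('w1.npz')
# caddy outline: height 11..17mm bead
m=(w[...,2]>.0105)&(w[...,2]<.017)&(abs(w[...,0]-.52)<.11)&(abs(w[...,1]-.16)<.11)&(d>0)
k,l,st,_=cv2.connectedComponentsWithStats(m.astype(np.uint8));i=np.argmax(st[1:,4])+1
print('caddy',m.sum(),cv2.minAreaRect(w[l==i][:,:2].astype(np.float32)))
for n in ['glue_bottle','amber_bottle','tape_yellow','mat']:
    print(n,[(np.round(x['centre'],3).tolist(),round(x['p'],2)) for x in models.look_for('wrist',n)[:2]])
cv2.imwrite('pics/w1c.png',cv2.resize(rgb[120:260,210:350],None,fx=4,fy=4,interpolation=cv2.INTER_CUBIC)[:,:,::-1])
E
```

```text
yellow 89 [290 173  25  27] med [0.543  0.1859 0.0275] ztop 0.0291 circ [0.5546 0.1723] 0.0229
blue 12 [ 64 346   6   5] med [0.4279 0.2301 0.4341] ztop 0.4346 circ [0.4277 0.2298] 0.0016
green 10167 [204   2 128  88] med [0.4953 0.3773 0.0032] ztop 0.0044 circ [0.4957 0.3755] 0.1033
  rect ((0.4958890974521637, 0.37452825903892517), (0.10948510468006134, 0.1783941686153412), 87.23249053955078)
nozzle 239 [261 227  16  20] med [0.4964 0.1351 0.1255] ztop 0.1421 circ [0.4969 0.1324] 0.0042
cap 37707 [  0 225 512 159] med [0.4672 0.2439 0.4408] ztop 0.4567 circ [0.4781 0.2426] 0.0489
grey 496 [303 311  37  18] med [ 0.5978 -0.0712  0.0084] ztop 0.0095 circ [ 0.5979 -0.0611] 0.0322
  rect ((0.5977747440338135, -0.0743635967373848), (0.03579803556203842, 0.06401161849498749), 89.0333251953125)
caddy 1889 ((0.5228148698806763, 0.16555342078208923), (0.16151230037212372, 0.15011122822761536), 2.780654191970825)
glue_bottle [([0.493, 0.143, 0.097], 0.58)]
amber_bottle [([0.496, 0.21, 0.1], 0.91)]
tape_yellow [([0.554, 0.172, 0.024], 0.79)]
mat [([0.494, 0.38, 0.002], 0.96), ([0.554, 0.174, 0.023], 0.62)]
```

View pics/w1c.png

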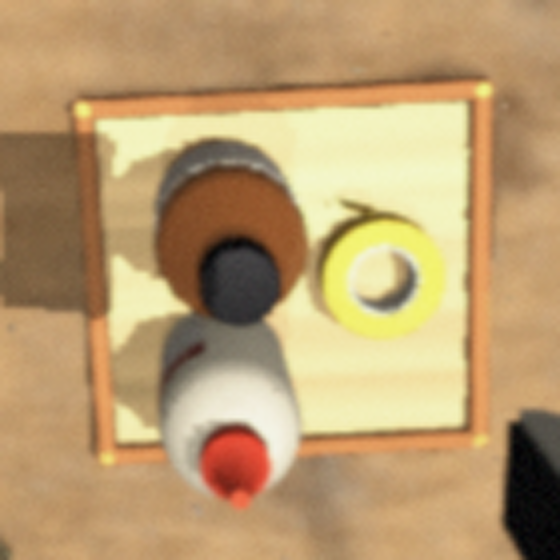

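The crop shows the tray turned about 2.8° counter-clockwise. The amber cap is at full-image pixel (270,190), the glue collar at about (269,234) and the yellow roll at (305.5,189).

```bash
cat > m2.py <<'E'
from h import *
def tops(f,lo=.110):
    z=np.load(f);w=z['w'];rgb=z['rgb'];d=z['d']
    for n,(x,y) in dict(glue=(.497,.131),amber=(.496,.199)).items():
        m=(d>0)&(np.hypot(w[...,0]-x,w[...,1]-y)<.03)&(w[...,2]>.09)&(w[...,2]<.16)
        p=w[m]
        if len(p)<10: print(f,n,'none'); continue
        zt=np.percentile(p[:,2],98); t=p[p[:,2]>zt-.005]
        print(f,n,len(p),'zmax',zt.round(4),'top med',np.median(t,0).round(4),'range',t.min(0).round(4),t.max(0).round(4))
E
python3 - <<'E'
from m2 import *
for f in ['w1.npz','scene0.npz','side0.npz']: tops(f)
E
```

```text
w1.npz glue 873 zmax 0.1456 top med [0.4966 0.1324 0.1457] range [0.4931 0.1287 0.1408] [0.5005 0.1347 0.1479]
w1.npz amber 1131 zmax 0.1441 top med [0.4959 0.1969 0.143 ] range [0.4842 0.1848 0.1393] [0.5077 0.2087 0.1452]
scene0.npz glue 315 zmax 0.1437 top med [0.4976 0.1289 0.1435] range [0.4932 0.1262 0.1391] [0.5009 0.1365 0.1489]
scene0.npz amber 375 zmax 0.146 top med [0.4971 0.1948 0.1439] range [0.4865 0.1829 0.1411] [0.509  0.207  0.1498]
side0.npz glue 178 zmax 0.1408 top med [0.4957 0.1343 0.1393] range [0.4924 0.1313 0.1365] [0.5003 0.1374 0.1445]
side0.npz amber 350 zmax 0.141 top med [0.4946 0.2042 0.1403] range [0.4841 0.1888 0.1361] [0.5063 0.2126 0.1414]
```

```bash
python3 -m inch '{"travel":[[-0.006,0.005,0.035],[-0.012,0.010,0.075],[-0.0243,0.0204,0.11],[-0.0243,0.0204,0.14],[-0.0243,0.0204,0.1555],[-0.0243,0.0204,0.1555],[-0.0243,0.0204,0.1555],[-0.0243,0.0204,0.1555]],"spin":[0,0,0,0,0,0,0,0]}' 0.3 25
python3 - <<'E'
from h import *
from m2 import tops
rgb,d,i=snap('wrist','w2.png'); np.savez('w2.npz',w=cloud(d,i),rgb=rgb,d=d)
tops('w2.npz');print(robot.read_state()['tool_pos'].round(4))
E
```

```text
t: 2.8
tool_pos: [0.4972, 0.1975, 0.202]
orientation: [2.22, 2.221, 0.003]
force: [-0.3, -0.6, 0.8]
opening: 0.0648
gripper_force: 0.0
w2.npz glue 1569 zmax 0.1229 top med [0.497  0.1401 0.1216] range [0.487  0.136  0.1179] [0.5071 0.1427 0.1254]
w2.npz amber 2932 zmax 0.144 top med [0.496  0.1971 0.143 ] range [0.4842 0.1845 0.1391] [0.5084 0.2085 0.1452]
[0.4975 0.1975 0.2025]
```

View pics/w2.png

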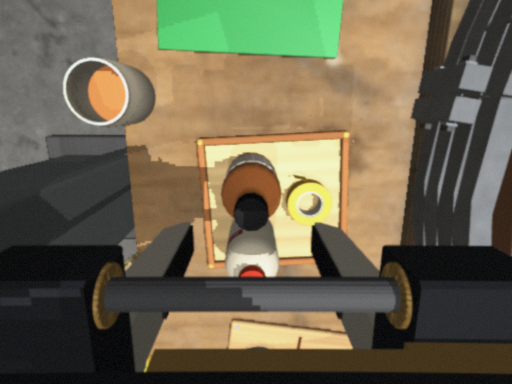

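The amber cap at (251,210) is centred between the fingers. The second view agrees with the first to within 1 mm, so I'm grasping it.

```bash
python3 -m inch '{"travel":[[0,-0.001,0.02],[0,-0.001,0.04],[0,-0.001,0.055],[0,-0.001,0.0655],[0,-0.001,0.0655],[0,-0.001,0.0655]],"spin":[0,0,0,0,0,0]}' 0.4 25
python3 -m inch '{"travel":[[0,0,0],[0,0,0],[0,0,0],[0,0,0],[0,0,0],[0,0,0],[0,0,0],[0,0,0]],"spin":[0,0,0,0,0,0,0,0]}' 1 25
python3 -m inch '{"travel":[[0,0,-0.003],[0,0,-0.01],[0,0,-0.02],[0,0,-0.035],[0,0,-0.05],[0,0,-0.06],[0,0,-0.06]],"spin":[0,0,0,0,0,0,0]}'
```

```text
t: 3.35
tool_pos: [0.4959, 0.1969, 0.1356]
orientation: [2.222, 2.22, 0.001]
force: [-0.3, -0.2, 0.1]
opening: 0.0559
gripper_force: 0.0
t: 4.02
tool_pos: [0.4959, 0.1968, 0.135]
orientation: [2.222, 2.22, 0.001]
force: [0.5, 1.0, 2.7]
opening: 0.0239
gripper_force: 25.0
t: 4.6
tool_pos: [0.4972, 0.1972, 0.1982]
orientation: [2.221, 2.219, 0.007]
force: [0.8, 0.5, -0.2]
opening: 0.0243
gripper_force: 25.0
```

```bash
python3 -m inch '{"travel":[[0.008,-0.002,0],[0.025,-0.006,0],[0.05,-0.011,0],[0.078,-0.017,0],[0.106,-0.024,0],[0.134,-0.03,0],[0.158,-0.035,0],[0.174,-0.039,0],[0.1795,-0.04,0],[0.1795,-0.04,0]],"spin":[0,0,0,0,0,0,0,0,0,0]}'
python3 -m inch '{"travel":[[0,0,0.01],[0,0,0.025],[0,0,0.04],[0,0,0.05],[0,0,0.057],[0,0,0.061],[0,0,0.064],[0,0,0.064],[0,0,0.064]],"spin":[0,0,0,0,0,0,0,0,0]}'
python3 -m inch '{"travel":[[0,0,0],[0,0,0],[0,0,0],[0,0,0],[0,0,0]],"spin":[0,0,0,0,0]}' 0.4 25
python3 -m inch '{"travel":[[0,0,-0.01],[0,0,-0.025],[0,0,-0.045],[0,0,-0.07],[0,0,-0.07],[0,0,-0.07]],"spin":[0,0,0,0,0,0]}' 0.4 25
python3 - <<'E'
from h import *
rgb,d,i=snap('wrist','w3.png');w=cloud(d,i)
m=(d>0)&(np.hypot(w[...,0]-.456,w[...,1]-.3765)<.03)&(w[...,2]>.09)&(w[...,2]<.16);p=w[m];zt=np.percentile(p[:,2],98);print(zt,np.median(p[p[:,2]>zt-.005],0))
print(robot.read_state()['tool_pos'])
E
```

```text
t: 5.43
tool_pos: [0.4545, 0.3773, 0.1933]
orientation: [-2.22, -2.222, 0.003]
force: [0.3, -0.5, -1.5]
opening: 0.0241
gripper_force: 25.0
t: 6.18
tool_pos: [0.4561, 0.3764, 0.1313]
orientation: [2.222, 2.22, 0.002]
force: [-0.1, -0.3, -1.4]
opening: 0.0239
gripper_force: 25.0
t: 6.6
tool_pos: [0.4558, 0.3764, 0.1309]
orientation: [2.222, 2.22, 0.001]
force: [0.3, -0.2, -0.5]
opening: 0.0528
gripper_force: 0.0
t: 7.1
tool_pos: [0.457, 0.3771, 0.2036]
orientation: [2.222, 2.22, 0.007]
force: [-0.8, -0.4, 0.4]
opening: 0.0559
gripper_force: 0.0
0.13898186248437064 [0.45657171 0.37678388 0.13795444]
[0.45615564 0.37651378 0.20172976]
```

View pics/w3.png

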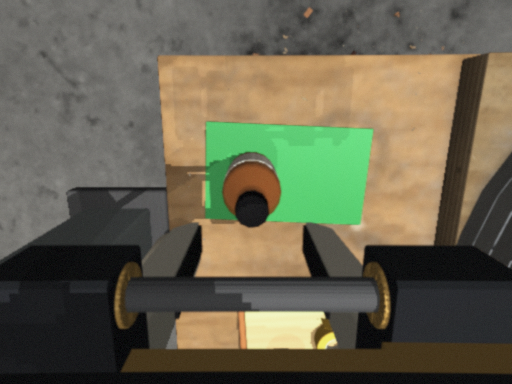

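The amber bottle stands upright on the mat, cap at (251,208), centre (0.457, 0.377). Next is the glue bottle.

```bash
python3 -m inch '{"travel":[[-0.02,0.003,0],[-0.055,0.009,0],[-0.095,0.016,0],[-0.135,0.022,0],[-0.175,0.029,0],[-0.21,0.035,0],[-0.235,0.039,0],[-0.2445,0.0406,0],[-0.2445,0.0406,0],[-0.2445,0.0406,0]],"spin":[0,0,0,0,0,0,0,0,0,0]}' 0.4 25
python3 - <<'E'
from h import *
rgb,d,i=snap('wrist','w4.png');np.savez('w4.npz',w=cloud(d,i),rgb=rgb,d=d);from m2 import tops;tops('w4.npz');print(robot.read_state()['tool_pos'])
E
```

```text
t: 7.98
tool_pos: [0.4957, 0.132, 0.1999]
orientation: [-2.223, -2.218, 0.001]
force: [0.3, 0.6, -0.1]
opening: 0.0557
gripper_force: 0.0
w4.npz glue 2383 zmax 0.1457 top med [0.4969 0.132  0.1455] range [0.4936 0.1277 0.1408] [0.5004 0.1347 0.1475]
w4.npz amber none
[0.4956482  0.13266532 0.20008689]
```

View pics/w4.png

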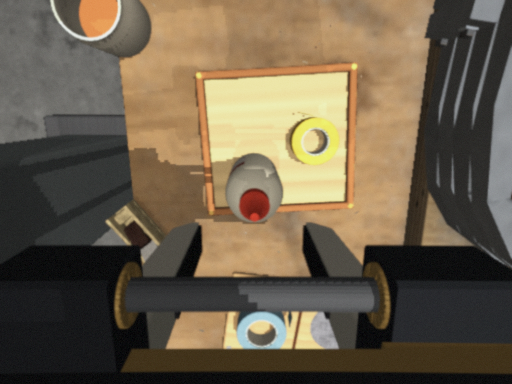

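The nozzle at (255,207) is centred between the fingers, and the blue roll shows at (262,332). I'm grasping the collar and carrying the bottle to the mat.

```bash
python3 -m inch '{"travel":[[0,0,0.02],[0,0,0.042],[0,0,0.06],[0,0,0.0715],[0,0,0.0715],[0,0,0.0715]],"spin":[0,0,0,0,0,0]}' 0.4 25
python3 -m inch '{"travel":[[0,0,0],[0,0,0],[0,0,0],[0,0,0],[0,0,0],[0,0,0],[0,0,0],[0,0,0]],"spin":[0,0,0,0,0,0,0,0]}' 1 25
python3 -m inch '{"travel":[[0,0,-0.003],[0,0,-0.01],[0,0,-0.02],[0,0,-0.035],[0,0,-0.05],[0,0,-0.06],[0,0,-0.06]],"spin":[0,0,0,0,0,0,0]}'
python3 - <<'E'
from h import *
rgb,d,i=snap('wrist','w5.png')
rgb,d,i=snap('side','s5.png');cv2.imwrite('pics/s5c.png',cv2.resize(rgb[80:280,150:350],None,fx=3,fy=3)[:,:,::-1])
E
```

```text
t: 8.53
tool_pos: [0.4955, 0.1327, 0.1288]
orientation: [-2.22, -2.221, 0.002]
force: [-0.1, 0.4, -0.7]
opening: 0.056
gripper_force: 0.0
t: 9.2
tool_pos: [0.4964, 0.1316, 0.1296]
orientation: [2.222, 2.22, 0.001]
force: [0.4, -0.6, 1.6]
opening: 0.0215
gripper_force: 25.0
t: 9.78
tool_pos: [0.4978, 0.132, 0.1926]
orientation: [2.22, 2.218, 0.006]
force: [-0.3, 0.3, -0.7]
opening: 0.0218
gripper_force: 25.0
```

View pics/s5c.png

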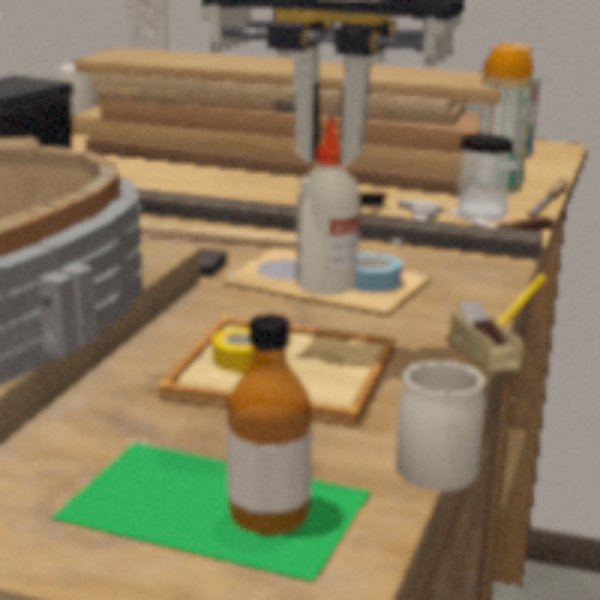

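The glue bottle hangs upright in the fingers, and the amber bottle stands on the mat.

```bash
python3 -m inch '{"travel":[[0.008,0.001,0],[0.027,0.004,0],[0.055,0.009,0],[0.09,0.015,0],[0.125,0.02,0],[0.16,0.026,0],[0.195,0.032,0],[0.222,0.036,0],[0.236,0.0385,0],[0.2405,0.0394,0]],"spin":[0,0,0,0,0,0,0,0,0,0]}'
python3 -m inch '{"travel":[[0,0,0],[0,0,0],[0,0,0.012],[0,0,0.027],[0,0,0.042],[0,0,0.052],[0,0,0.06],[0,0,0.064],[0,0,0.064],[0,0,0.064]],"spin":[0,0,0,0,0,0,0,0,0,0]}'
python3 -m inch '{"travel":[[0,0,0],[0,0,0],[0,0,0],[0,0,0],[0,0,0]],"spin":[0,0,0,0,0]}' 0.4 25
python3 -m inch '{"travel":[[0,0,-0.01],[0,0,-0.025],[0,0,-0.05],[0,0,-0.08],[0,0,-0.11],[0,0,-0.13],[0,0,-0.13],[0,0,-0.13]],"spin":[0,0,0,0,0,0,0,0]}' 0.4 25
python3 - <<'E'
from h import *
rgb,d,i=snap('wrist','w6.png');w=cloud(d,i)
for x,y in((.4566,.3768),(.536,.3725)):
    p=w[(d>0)&(np.hypot(w[...,0]-x,w[...,1]-y)<.03)&(w[...,2]>.09)&(w[...,2]<.16)];zt=np.percentile(p[:,2],98);print(zt,np.median(p[p[:,2]>zt-.005],0))
print(robot.read_state()['tool_pos'])
E
```

```text
t: 10.72
tool_pos: [0.5345, 0.375, 0.1871]
orientation: [-2.219, -2.222, 0.003]
force: [0.1, -0.7, -2.3]
opening: 0.0215
gripper_force: 25.0
t: 11.55
tool_pos: [0.536, 0.3719, 0.1255]
orientation: [2.223, 2.22, 0.001]
force: [0.1, -0.2, -1.0]
opening: 0.0216
gripper_force: 25.0
t: 11.97
tool_pos: [0.5358, 0.3723, 0.1254]
orientation: [2.222, 2.22, 0.001]
force: [-0.2, -0.9, 0.0]
opening: 0.0503
gripper_force: 0.0
t: 12.63
tool_pos: [0.5367, 0.3727, 0.258]
orientation: [2.222, 2.22, 0.007]
force: [0.3, 0.6, 0.4]
opening: 0.0557
gripper_force: 0.0
0.13902759349939994 [0.45749485 0.37666543 0.13787894]
0.1409943354809529 [0.53633289 0.37218013 0.14102047]
[0.53583603 0.37225437 0.2557104 ]
```

View pics/w6.png

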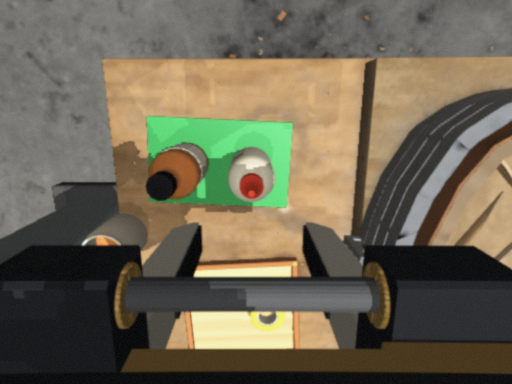

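Both bottles stand upright on the mat: amber cap at (161,186), glue nozzle at (251,185). Next I'll turn the gripper and look at the board.

```bash
python3 -m inch '{"travel":[[-0.02,-0.003,-0.02],[-0.06,-0.008,-0.04],[-0.1,-0.014,-0.06],[-0.14,-0.02,-0.075],[-0.18,-0.026,-0.075],[-0.22,-0.032,-0.075],[-0.26,-0.038,-0.075],[-0.3,-0.044,-0.075],[-0.34,-0.05,-0.075],[-0.375,-0.054,-0.075]],"spin":[-0.12,-0.24,-0.36,-0.48,-0.6,-0.72,-0.84,-0.96,-1.08,-1.2]}' 0.1 25
python3 -m inch '{"travel":[[0,0,0],[0,0,0],[0,0,0],[0,0,0],[0,0,0],[0,0,0]],"spin":[-0.12,-0.24,-0.37,-0.37,-0.37,-0.37]}'
python3 - <<'E'
from meas import *
s=robot.read_state();print(s['q'].round(2),s['tool_pos'].round(4),R.from_rotvec(s['orientation']).as_matrix().round(3).tolist())
rgb,d,i=snap('wrist','w7.png');np.savez('w7.npz',w=cloud(d,i),rgb=rgb,d=d)
w,_,_=blobs('w7.npz')
m=(w[...,2]>.0055)&(w[...,2]<.012)&(abs(w[...,0]-.55)<.12)&(abs(w[...,1]+.07)<.09)&(d>0)
print('board',m.sum(),cv2.minAreaRect(w[m][:,:2].astype(np.float32)))
E
```

```text
t: 13.52
tool_pos: [0.4823, 0.0121, 0.3283]
orientation: [-0.637, -3.073, 0.001]
force: [0.3, 0.1, -0.5]
opening: 0.0839
gripper_force: 0.0
t: 14.02
tool_pos: [0.4834, 0.0139, 0.3292]
orientation: [-0.076, -3.139, -0.0]
force: [0.7, 0.6, 0.1]
opening: 0.0838
gripper_force: 0.0
[-0.08 -0.21  1.65 -0.    1.7  -1.6 ] [0.4834 0.0139 0.3292] [[-0.999, 0.048, -0.002], [0.048, 0.999, 0.0], [0.002, 0.0, -1.0]]
yellow 385 [344 189  34  30] med [0.5522 0.169  0.0282] ztop 0.0293 circ [0.5579 0.1703] 0.0246
blue 15 [450 253   7   7] med [0.4501 0.0624 0.4085] ztop 0.4099 circ [0.4501 0.0622] 0.0018
green 4337 [451  89  61 122] med [0.494  0.3449 0.0033] ztop 0.0045 circ [0.4957 0.3653] 0.0994
  rect ((0.49513521790504456, 0.3629955053329468), (0.0907885879278183, 0.18006278574466705), 88.790771484375)
nozzle 6 [ 81 245   5   2] med [ 0.4457 -0.0284  0.4017] ztop 0.4026 circ [ 0.4458 -0.0285] 0.0007
cap 50740 [  0 224 512 160] med [0.4588 0.0187 0.4147] ztop 0.4298 circ [0.4612 0.017 ] 0.0489
grey 1217 [188 213  41  39] med [ 0.5973 -0.0602  0.0085] ztop 0.0095 circ [ 0.5983 -0.0611] 0.0325
  rect ((0.5982174873352051, -0.060424674302339554), (0.06334038078784943, 0.06236071512103081), 41.252960205078125)
board 6920 ((0.5639588832855225, -0.04771482199430466), (0.13421550393104553, 0.21191896498203278), 89.93266296386719)
```

View pics/w7.png

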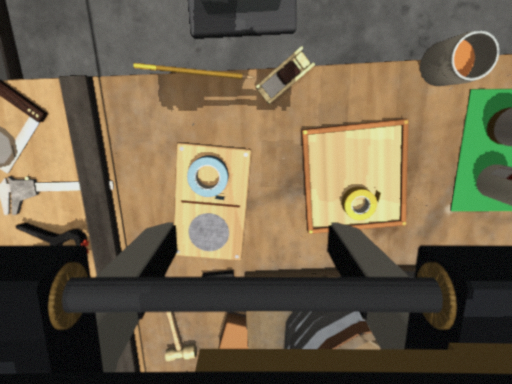

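The board lies at (213,200) with the blue roll at (208,177), its loose end pointing to (218,197). The grey spot is at (209,232), and the yellow roll is at (360,204) in the cleared caddy. The blue hub needs a cleaner fit.

```bash
python3 - <<'E'
from h import *
from scipy.optimize import least_squares
for f in ['w7.npz','w1.npz','scene0.npz']:
    z=np.load(f);w=z['w'];rgb=z['rgb'];d=z['d']
    for n,(x,y),r0,zl,zh in [('blue',(.508,-.056),.029,.022,.037),('yellow',(.557,.170),.024,.022,.035)]:
        m=(d>0)&(np.hypot(w[...,0]-x,w[...,1]-y)<.045)&(w[...,2]>zl)&(w[...,2]<zh)
        p=w[m]
        if len(p)<20: continue
        # known outer radius: robust boundary fit on convex hull points, dropping far ones
        h=cv2.convexHull(p[:,:2].astype(np.float32))[:,0]
        c=np.median(h,0)
        q=least_squares(lambda c:np.hypot(*(h-c).T)-r0,c,loss='soft_l1',f_scale=.001).x
        print(f,n,len(p),'ztop',np.median(p[:,2]).round(4),'c',q.round(4),'rms',np.std(np.hypot(*(h-q).T)).round(4), rgb[m].mean(0).round())
E
```

```text
w7.npz blue 911 ztop 0.03 c [ 0.5061 -0.0519] rms 0.0028 [169. 198. 204.]
w7.npz yellow 642 ztop 0.0281 c [0.5576 0.1702] rms 0.0021 [207. 200.  99.]
w1.npz blue 415 ztop 0.0299 c [ 0.5061 -0.0523] rms 0.0024 [178. 200. 200.]
w1.npz yellow 566 ztop 0.0279 c [0.5573 0.17  ] rms 0.0019 [228. 224. 118.]
scene0.npz blue 384 ztop 0.0301 c [ 0.5068 -0.0523] rms 0.0024 [174. 200. 194.]
scene0.npz yellow 148 ztop 0.0278 c [0.5591 0.1689] rms 0.002 [226. 209.  65.]
```

```bash
python3 -m inch '{"travel":[[-0.01,0.025,0.02],[-0.025,0.06,0.05],[-0.04,0.095,0.08],[-0.055,0.13,0.105],[-0.0665,0.1595,0.13],[-0.0665,0.1595,0.17],[-0.0665,0.1595,0.205],[-0.0665,0.1595,0.229],[-0.0665,0.1595,0.229],[-0.0665,0.1595,0.229]],"spin":[0,0,0,0,0,0,0,0,0,0]}' 0.1 25
python3 -m inch '{"travel":[[0,0,0],[0,0,0],[0,0,0]],"spin":[0,0,0]}'
python3 - <<'E'
from h import *
s=robot.read_state();print(s['tool_pos'].round(4))
rgb,d,i=snap('wrist','w8.png');w=cloud(d,i)
from scipy.optimize import least_squares
p=w[(d>0)&(np.hypot(w[...,0]-.557,w[...,1]-.17)<.045)&(w[...,2]>.022)&(w[...,2]<.035)]
h=cv2.convexHull(p[:,:2].astype(np.float32))[:,0];print(len(p),np.median(p[:,2]),least_squares(lambda c:np.hypot(*(h-c).T)-.024,np.median(h,0),loss='soft_l1',f_scale=.001).x)
E
```

```text
t: 14.9
tool_pos: [0.5555, 0.17, 0.0994]
orientation: [-0.071, -3.136, 0.002]
force: [0.5, 0.6, 0.9]
opening: 0.0835
gripper_force: 0.0
t: 15.15
tool_pos: [0.5593, 0.1703, 0.1043]
orientation: [0.071, 3.136, 0.002]
force: [-0.3, -1.2, -1.0]
opening: 0.0839
gripper_force: 0.0
[0.5593 0.1703 0.1043]
2393 0.02800156701392581 [0.55788535 0.16929334]
```

```bash
python3 -m inch '{"travel":[[0,0,0.02],[0,0,0.045],[0,0,0.06],[0,0,0.07],[0,0,0.07],[0,0,0.07],[0,0,0.07]],"spin":[0,0,0,0,0,0,0]}' 0.1 20
python3 -m inch '{"travel":[[0,0,0],[0,0,0],[0,0,0],[0,0,0],[0,0,0],[0,0,0],[0,0,0],[0,0,0]],"spin":[0,0,0,0,0,0,0,0]}' 1 20
python3 -m inch '{"travel":[[0,0,-0.005],[0,0,-0.02],[0,0,-0.04],[0,0,-0.06],[0,0,-0.06],[0,0,-0.06]],"spin":[0,0,0,0,0,0]}'
python3 -c "from h import *;s=robot.read_state();print(s['tool_pos'],s['opening'],R.from_rotvec(s['orientation']).as_matrix().round(3).tolist())"
```

```text
t: 15.78
tool_pos: [0.5585, 0.1703, 0.0329]
orientation: [0.07, 3.138, 0.001]
force: [0.8, 0.5, 0.2]
opening: 0.0838
gripper_force: 0.0
t: 16.45
tool_pos: [0.5572, 0.1701, 0.0312]
orientation: [-0.07, -3.141, -0.0]
force: [-0.5, 1.0, 1.1]
opening: 0.0454
gripper_force: 20.0
t: 16.95
tool_pos: [0.5585, 0.1704, 0.0928]
orientation: [0.07, 3.138, 0.001]
force: [-0.0, -0.4, -0.5]
opening: 0.0461
gripper_force: 20.0
[0.55851705 0.17037365 0.09281468] 0.04606590709983751 [[-0.999, 0.044, 0.003], [0.044, 0.999, 0.001], [-0.003, 0.001, -1.0]]
```

```bash
python3 - <<'E'
from h import *
for f in ['scene0.npz','side0.npz','w7.npz']:
    z=np.load(f);w=z['w'];d=z['d']
    for y in np.arange(-.17,.1,.03):
        m=(d>0)&(w[...,0]>.6)&(w[...,0]<.72)&(abs(w[...,1]-y)<.015)&(w[...,2]<.3); p=w[m]
        if len(p): 
            q=p[p[:,2]>.06]; print(f,y.round(2),p[:,2].max().round(3),'minx of z>.06',q[:,0].min().round(3) if len(q) else None)
E
```

```text
scene0.npz -0.17 0.014 minx of z>.06 None
scene0.npz -0.14 0.019 minx of z>.06 None
scene0.npz -0.11 0.012 minx of z>.06 None
scene0.npz -0.08 0.019 minx of z>.06 None
scene0.npz -0.05 0.02 minx of z>.06 None
scene0.npz -0.02 0.043 minx of z>.06 None
scene0.npz 0.01 0.044 minx of z>.06 None
scene0.npz 0.04 0.046 minx of z>.06 None
scene0.npz 0.07 0.142 minx of z>.06 0.69
scene0.npz 0.1 0.153 minx of z>.06 0.673
side0.npz -0.14 0.013 minx of z>.06 None
side0.npz -0.11 0.007 minx of z>.06 None
side0.npz -0.08 0.012 minx of z>.06 None
side0.npz -0.05 0.013 minx of z>.06 None
side0.npz -0.02 0.037 minx of z>.06 None
side0.npz 0.01 0.039 minx of z>.06 None
side0.npz 0.04 0.039 minx of z>.06 None
side0.npz 0.07 0.126 minx of z>.06 0.707
side0.npz 0.1 0.146 minx of z>.06 0.682
w7.npz -0.17 0.002 minx of z>.06 None
w7.npz -0.14 0.008 minx of z>.06 None
w7.npz -0.11 0.01 minx of z>.06 None
w7.npz -0.08 0.014 minx of z>.06 None
w7.npz -0.05 0.017 minx of z>.06 None
w7.npz -0.02 0.041 minx of z>.06 None
w7.npz 0.01 0.042 minx of z>.06 None
w7.npz 0.04 0.027 minx of z>.06 None
w7.npz 0.07 0.129 minx of z>.06 0.694
w7.npz 0.1 0.148 minx of z>.06 0.675
```

```bash
python3 -m inch '{"travel":[[-0.003,-0.012,0],[-0.009,-0.04,0],[-0.017,-0.075,0],[-0.025,-0.11,0],[-0.033,-0.145,0],[-0.04,-0.18,0],[-0.046,-0.21,0],[-0.05,-0.225,0],[-0.0506,-0.229,0],[-0.0506,-0.229,0]],"spin":[0,0,0,0,0,0,0,0,0,0]}'
python3 -m inch '{"travel":[[0,0,0],[0,0,0],[0,0,0.015],[0,0,0.03],[0,0,0.045],[0,0,0.055],[0,0,0.059],[0,0,0.059],[0,0,0.059]],"spin":[0,0,0,0,0,0,0,0,0]}'
python3 -m inch '{"travel":[[0,0,0],[0,0,0],[0,0,0],[0,0,0],[0,0,0],[0,0,0]],"spin":[0,0,0,0,0,0]}' 0.15 25
python3 -m inch '{"travel":[[0,0,-0.02],[0,0,-0.05],[0,0,-0.07],[0,0,-0.07],[0,0,-0.07],[0,0,-0.07]],"spin":[0,0,0,0,0,0]}'
cat > ring.py <<'E'
from h import *
from scipy.optimize import least_squares
def ring(w,d,x,y,r0,zl,zh):
    p=w[(d>0)&(np.hypot(w[...,0]-x,w[...,1]-y)<.045)&(w[...,2]>zl)&(w[...,2]<zh)]
    h=cv2.convexHull(p[:,:2].astype(np.float32))[:,0]
    return len(p),np.percentile(p[:,2],[10,50,90]).round(4),least_squares(lambda c:np.hypot(*(h-c).T)-r0,np.median(h,0),loss='soft_l1',f_scale=.001).x.round(4)
E
python3 - <<'E'
from ring import *
s=robot.read_state();print(s['tool_pos'].round(4))
rgb,d,i=snap('wrist','w9.png');w=cloud(d,i)
print('yellow',ring(w,d,.598,-.061,.024,.022,.035)); print('blue',ring(w,d,.507,-.052,.029,.023,.037))
E
```

```text
t: 17.78
tool_pos: [0.5969, -0.0618, 0.09]
orientation: [-0.073, -3.139, -0.001]
force: [-0.5, 0.9, -0.4]
opening: 0.046
gripper_force: 20.0
t: 18.53
tool_pos: [0.5978, -0.0601, 0.0324]
orientation: [0.068, 3.141, -0.0]
force: [0.2, 0.7, -0.1]
opening: 0.0459
gripper_force: 20.0
t: 19.03
tool_pos: [0.5977, -0.061, 0.0322]
orientation: [0.07, 3.141, -0.0]
force: [0.3, 0.4, -0.3]
opening: 0.0783
gripper_force: 0.0
t: 19.53
tool_pos: [0.5972, -0.0609, 0.1014]
orientation: [-0.07, -3.14, -0.0]
force: [-0.6, 0.5, -0.8]
opening: 0.0788
gripper_force: 0.0
[ 0.5972 -0.0609  0.1014]
yellow (2428, array([0.0268, 0.028 , 0.0289]), array([ 0.5986, -0.0603]))
blue (4605, array([0.029 , 0.03  , 0.0309]), array([ 0.506 , -0.0517]))
```

View pics/w9.png

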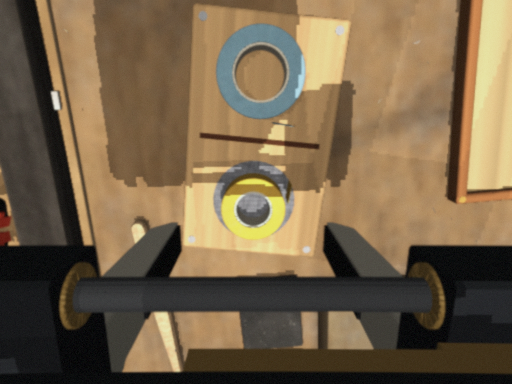

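The yellow roll lies on the spot at (253,203), about 1 mm off. Now the blue roll at (261,71).

```bash
python3 -m inch '{"travel":[[0.03,0.0015,0],[0.06,0.003,0],[0.0923,0.005,0],[0.0923,0.005,0],[0.0923,0.005,0.02],[0.0923,0.005,0.045],[0.0923,0.005,0.062],[0.0923,0.005,0.0685],[0.0923,0.005,0.0685],[0.0923,0.005,0.0685]],"spin":[0,0,0,0,0,0,0,0,0,0]}' 0.05 20
python3 -m inch '{"travel":[[0,0,0],[0,0,0],[0,0,0],[0,0,0],[0,0,0],[0,0,0],[0,0,0],[0,0,0]],"spin":[0,0,0,0,0,0,0,0]}' 1 20
python3 -m inch '{"travel":[[0,0,-0.005],[0,0,-0.02],[0,0,-0.04],[0,0,-0.06],[0,0,-0.06],[0,0,-0.06]],"spin":[0,0,0,0,0,0]}'
python3 -c "from h import *;s=robot.read_state();print(s['tool_pos'],s['opening'],R.from_rotvec(s['orientation']).as_matrix().round(3).tolist())"
```

```text
t: 20.42
tool_pos: [0.5053, -0.0518, 0.0333]
orientation: [-0.07, -3.139, -0.0]
force: [0.1, -0.1, -0.5]
opening: 0.088
gripper_force: 0.0
t: 21.08
tool_pos: [0.506, -0.0519, 0.0341]
orientation: [0.07, 3.14, -0.0]
force: [-1.1, 1.2, 4.8]
opening: 0.0569
gripper_force: 20.0
t: 21.58
tool_pos: [0.5067, -0.052, 0.0948]
orientation: [0.07, 3.138, -0.001]
force: [-0.5, -0.7, -1.3]
opening: 0.0568
gripper_force: 20.0
[ 0.50665647 -0.05202516  0.0947778 ] 0.056844073183777245 [[-0.999, 0.044, 0.003], [0.044, 0.999, -0.001], [-0.003, -0.0, -1.0]]
```

```bash
python3 -m inch '{"travel":[[-0.003,0.012,0],[-0.008,0.04,0],[-0.014,0.075,0],[-0.021,0.11,0],[-0.028,0.145,0],[-0.034,0.178,0],[-0.039,0.205,0],[-0.042,0.218,0],[-0.0428,0.222,0],[-0.0428,0.222,0]],"spin":[0,0,0,0,0,0,0,0,0,0]}'
python3 -m inch '{"travel":[[0,0,0],[0,0,0],[0,0,0.015],[0,0,0.03],[0,0,0.045],[0,0,0.055],[0,0,0.0593],[0,0,0.0593],[0,0,0.0593]],"spin":[0,0,0,0,0,0,0,0,0]}'
python3 -m inch '{"travel":[[0,0,0],[0,0,0],[0,0,0],[0,0,0],[0,0,0],[0,0,0]],"spin":[0,0,0,0,0,0]}' 0.1 25
python3 -m inch '{"travel":[[0,0,-0.02],[0,0,-0.055],[0,0,-0.095],[0,0,-0.135],[0,0,-0.17],[0,0,-0.2],[0,0,-0.22],[0,0,-0.22],[0,0,-0.22],[0,0,-0.22]],"spin":[0,0,0,0,0,0,0,0,0,0]}'
python3 - <<'E'
from ring import *
s=robot.read_state();print(s['tool_pos'].round(4))
rgb,d,i=snap('wrist','w10.png');w=cloud(d,i)
print('blue',ring(w,d,.5585,.168,.029,.023,.037))
m=(w[...,2]>.0105)&(w[...,2]<.017)&(abs(w[...,0]-.52)<.11)&(abs(w[...,1]-.16)<.11)&(d>0)
k,l,st,_=cv2.connectedComponentsWithStats(m.astype(np.uint8));i=np.argmax(st[1:,4])+1
print('caddy',cv2.minAreaRect(w[l==i][:,:2].astype(np.float32)))
E
```

```text
t: 22.42
tool_pos: [0.5574, 0.1688, 0.0923]
orientation: [-0.067, -3.139, 0.001]
force: [0.6, -0.6, -0.5]
opening: 0.0572
gripper_force: 20.0
t: 23.17
tool_pos: [0.5585, 0.1674, 0.0347]
orientation: [0.071, 3.14, -0.0]
force: [-0.6, -0.5, -0.4]
opening: 0.0572
gripper_force: 20.0
t: 23.67
tool_pos: [0.5583, 0.1681, 0.0344]
orientation: [0.069, 3.141, 0.0]
force: [-0.5, -0.2, 0.1]
opening: 0.0832
gripper_force: 0.0
t: 24.5
tool_pos: [0.5578, 0.168, 0.2532]
orientation: [-0.07, -3.139, 0.001]
force: [-0.4, 0.5, -1.4]
opening: 0.0837
gripper_force: 0.0
[0.5578 0.168  0.2532]
blue (1299, array([0.0288, 0.0301, 0.0312]), array([0.5583, 0.1667]))
caddy ((0.5227324962615967, 0.1653781533241272), (0.1595301330089569, 0.15110628306865692), 2.9414541721343994)
```

View pics/w10.png

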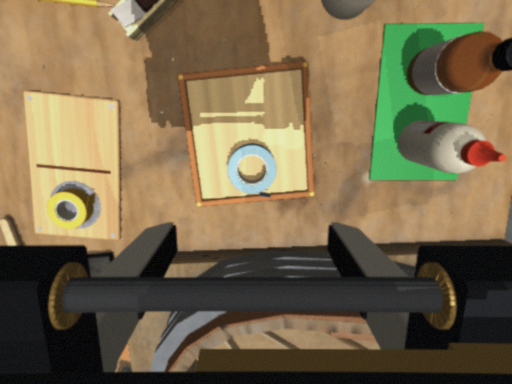

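The blue roll lies flat in the rear place at (252,168), about 1 mm off. The yellow roll is on the spot and both bottles are on the mat. I'm putting the bottles back, glue first.

```bash
python3 -m inch '{"travel":[[0.003,0.02,0],[0.006,0.04,0],[0.01,0.06,0],[0.013,0.08,0],[0.016,0.1,0],[0.019,0.12,0],[0.022,0.145,0],[0.025,0.17,0],[0.029,0.19,0],[0.0305,0.203,0]],"spin":[0.12,0.24,0.36,0.48,0.6,0.72,0.84,0.96,1.08,1.2]}' 0.4 25
python3 -m inch '{"travel":[[0,0,0],[0,0,0],[0,0,0],[0,0,0],[0,0,0],[0,0,0]],"spin":[0.12,0.24,0.327,0.327,0.327,0.327]}'
python3 - <<'E'
from h import *
s=robot.read_state();print(s['tool_pos'].round(4),R.from_rotvec(s['orientation']).as_matrix().round(3).tolist())
rgb,d,i=snap('wrist','w11.png');w=cloud(d,i)
for x,y in((.4566,.3768),(.536,.3725)):
    p=w[(d>0)&(np.hypot(w[...,0]-x,w[...,1]-y)<.03)&(w[...,2]>.09)&(w[...,2]<.16)];zt=np.percentile(p[:,2],98);print(zt,np.median(p[p[:,2]>zt-.005],0))
E
```

```text
t: 25.38
tool_pos: [0.5352, 0.3738, 0.2516]
orientation: [-1.835, -2.547, 0.005]
force: [0.2, 0.0, 0.2]
opening: 0.0559
gripper_force: 0.0
t: 25.88
tool_pos: [0.5364, 0.3719, 0.2531]
orientation: [-2.218, -2.224, 0.003]
force: [-0.4, 0.5, 0.1]
opening: 0.0555
gripper_force: 0.0
[0.5364 0.3719 0.2531] [[-0.002, 1.0, -0.002], [1.0, 0.002, -0.001], [-0.001, -0.002, -1.0]]
0.13903399147016715 [0.45756249 0.37670112 0.13795723]
0.14078586489433373 [0.53628276 0.37218516 0.14079434]
```

```bash
python3 -m inch '{"travel":[[0,0,0.03],[0,0,0.065],[0,0,0.095],[0,0,0.115],[0,0,0.125],[0,0,0.1285],[0,0,0.1285],[0,0,0.1285]],"spin":[0,0,0,0,0,0,0,0]}' 0.4 25
python3 -m inch '{"travel":[[0,0,0],[0,0,0],[0,0,0],[0,0,0],[0,0,0],[0,0,0],[0,0,0],[0,0,0]],"spin":[0,0,0,0,0,0,0,0]}' 1 25
python3 -m inch '{"travel":[[0,0,-0.003],[0,0,-0.01],[0,0,-0.02],[0,0,-0.035],[0,0,-0.05],[0,0,-0.06],[0,0,-0.06]],"spin":[0,0,0,0,0,0,0]}'
python3 -m inch '{"travel":[[-0.008,-0.001,0],[-0.027,-0.004,0],[-0.055,-0.009,0],[-0.09,-0.015,0],[-0.125,-0.02,0],[-0.16,-0.026,0],[-0.195,-0.032,0],[-0.222,-0.036,0],[-0.236,-0.0385,0],[-0.24,-0.0395,0]],"spin":[0,0,0,0,0,0,0,0,0,0]}'
python3 -m inch '{"travel":[[0,0,0],[0,0,0],[0,0,0],[0,0,0],[0,0,0]],"spin":[0,0,0,0,0]}'
python3 - <<'E'
from h import *
rgb,d,i=snap('side');cv2.imwrite('pics/s12.png',cv2.resize(rgb[80:280,150:350],None,fx=3,fy=3)[:,:,::-1])
print(robot.read_state()['tool_pos'].round(4))
E
```

```text
t: 26.6
tool_pos: [0.5377, 0.3727, 0.1277]
orientation: [2.221, 2.221, 0.004]
force: [-0.5, 0.2, 0.2]
opening: 0.0556
gripper_force: 0.0
t: 27.27
tool_pos: [0.5369, 0.3723, 0.1261]
orientation: [2.222, 2.221, 0.0]
force: [-0.1, 0.1, 1.6]
opening: 0.0214
gripper_force: 25.0
t: 27.85
tool_pos: [0.5384, 0.3731, 0.19]
orientation: [2.221, 2.22, 0.009]
force: [0.6, 0.5, -1.2]
opening: 0.0214
gripper_force: 25.0
t: 28.68
tool_pos: [0.496, 0.1294, 0.1846]
orientation: [-2.225, -2.217, 0.003]
force: [-0.0, -0.3, -0.7]
opening: 0.0216
gripper_force: 25.0
t: 29.1
tool_pos: [0.4971, 0.1331, 0.1857]
orientation: [-2.22, -2.222, 0.0]
force: [-0.0, 0.5, -1.3]
opening: 0.022
gripper_force: 25.0
[0.4972 0.133  0.1857]
```

View pics/s12.png

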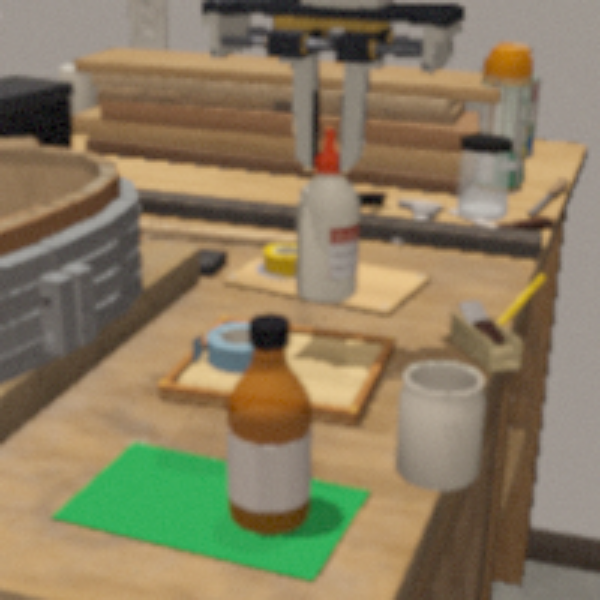

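The glue bottle hangs upright over its place. I'm lowering it, releasing it and checking.

```bash
python3 -m inch '{"travel":[[0,0,0.012],[0,0,0.027],[0,0,0.04],[0,0,0.048],[0,0,0.052],[0,0,0.0543],[0,0,0.0543],[0,0,0.0543],[0,0,0.0543]],"spin":[0,0,0,0,0,0,0,0,0]}'
python3 -m inch '{"travel":[[0,0,0],[0,0,0],[0,0,0],[0,0,0],[0,0,0]],"spin":[0,0,0,0,0]}' 0.4 25
python3 -m inch '{"travel":[[0,0,-0.01],[0,0,-0.025],[0,0,-0.05],[0,0,-0.07],[0,0,-0.07],[0,0,-0.07]],"spin":[0,0,0,0,0,0]}'
python3 - <<'E'
from h import *
rgb,d,i=snap('wrist','w13.png');np.savez('w13.npz',w=cloud(d,i),rgb=rgb,d=d);from m2 import tops;tops('w13.npz');print(robot.read_state()['tool_pos'])
E
```

```text
t: 29.9
tool_pos: [0.4975, 0.1323, 0.1319]
orientation: [2.222, 2.221, 0.001]
force: [-0.2, -0.5, -0.4]
opening: 0.0214
gripper_force: 25.0
t: 30.32
tool_pos: [0.4972, 0.1322, 0.1317]
orientation: [2.222, 2.221, 0.0]
force: [-0.3, -0.3, -0.2]
opening: 0.0503
gripper_force: 0.0
t: 30.82
tool_pos: [0.4983, 0.1324, 0.2038]
orientation: [2.22, 2.219, 0.005]
force: [-0.7, 0.2, -1.1]
opening: 0.0559
gripper_force: 0.0
w13.npz glue 2312 zmax 0.1459 top med [0.4972 0.1323 0.1457] range [0.493  0.1282 0.1409] [0.5007 0.1349 0.1475]
w13.npz amber none
[0.49746259 0.13228654 0.20221088]
```

```bash
python3 -m inch '{"travel":[[0.02,-0.003,0],[0.055,-0.009,0],[0.095,-0.016,0],[0.135,-0.022,0],[0.175,-0.029,0],[0.21,-0.035,0],[0.235,-0.038,0],[0.2445,-0.0395,0],[0.2445,-0.0395,0],[0.2445,-0.0395,0]],"spin":[0,0,0,0,0,0,0,0,0,0]}' 0.4 25
python3 -m inch '{"travel":[[0,0,0],[0,0,0.02],[0,0,0.042],[0,0,0.06],[0,0,0.0705],[0,0,0.0705],[0,0,0.0705]],"spin":[0,0,0,0,0,0,0]}' 0.4 25
python3 -m inch '{"travel":[[0,0,0],[0,0,0],[0,0,0],[0,0,0],[0,0,0],[0,0,0],[0,0,0],[0,0,0]],"spin":[0,0,0,0,0,0,0,0]}' 1 25
python3 -m inch '{"travel":[[0,0,-0.003],[0,0,-0.01],[0,0,-0.02],[0,0,-0.035],[0,0,-0.05],[0,0,-0.06],[0,0,-0.06]],"spin":[0,0,0,0,0,0,0]}'
python3 -m inch '{"travel":[[-0.008,0.002,0],[-0.025,0.006,0],[-0.05,0.011,0],[-0.078,0.017,0],[-0.106,0.023,0],[-0.134,0.029,0],[-0.158,0.034,0],[-0.174,0.037,0],[-0.1797,0.0385,0],[-0.1797,0.0385,0]],"spin":[0,0,0,0,0,0,0,0,0,0]}'
python3 -m inch '{"travel":[[0,0,0],[0,0,0],[0,0,0],[0,0,0],[0,0,0]],"spin":[0,0,0,0,0]}'
python3 - <<'E'
from h import *
rgb,d,i=snap('side');cv2.imwrite('pics/s14.png',cv2.resize(rgb[80:280,150:350],None,fx=3,fy=3)[:,:,::-1])
print(robot.read_state()['tool_pos'].round(4))
E
```

```text
t: 31.7
tool_pos: [0.4573, 0.376, 0.2003]
orientation: [2.221, 2.222, -0.004]
force: [0.1, -0.3, -1.5]
opening: 0.0555
gripper_force: 0.0
t: 32.28
tool_pos: [0.4579, 0.3757, 0.131]
orientation: [-2.223, -2.219, 0.002]
force: [0.4, 1.1, -0.4]
opening: 0.0559
gripper_force: 0.0
t: 32.95
tool_pos: [0.4579, 0.377, 0.1315]
orientation: [2.222, 2.221, 0.001]
force: [-0.6, 0.0, 3.7]
opening: 0.0239
gripper_force: 25.0
t: 33.53
tool_pos: [0.4592, 0.3777, 0.1948]
orientation: [2.221, 2.22, 0.008]
force: [0.4, 1.6, -1.2]
opening: 0.024
gripper_force: 25.0
t: 34.37
tool_pos: [0.496, 0.1954, 0.1901]
orientation: [-2.224, -2.218, 0.002]
force: [0.3, 0.3, -1.1]
opening: 0.0242
gripper_force: 25.0
t: 34.78
tool_pos: [0.496, 0.1978, 0.191]
orientation: [-2.221, -2.222, 0.0]
force: [-0.1, 1.2, -1.0]
opening: 0.0237
gripper_force: 25.0
[0.496  0.1976 0.191 ]
```

View pics/s14.png

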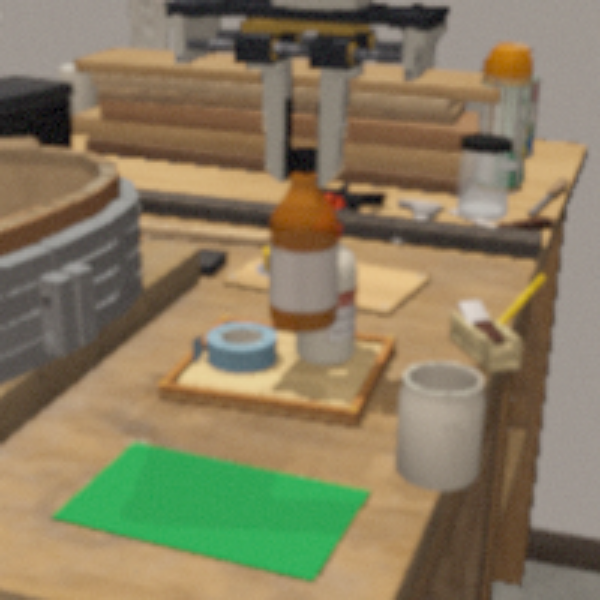

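The amber bottle hangs upright over its place, with the glue bottle and blue roll in position. I'm lowering it, releasing and checking.

```bash
python3 -m inch '{"travel":[[0,0,0.012],[0,0,0.027],[0,0,0.04],[0,0,0.048],[0,0,0.052],[0,0,0.0545],[0,0,0.0545],[0,0,0.0545],[0,0,0.0545]],"spin":[0,0,0,0,0,0,0,0,0]}'
python3 -m inch '{"travel":[[0,0,0],[0,0,0],[0,0,0],[0,0,0],[0,0,0]],"spin":[0,0,0,0,0]}' 0.4 25
python3 -m inch '{"travel":[[0,0,-0.01],[0,0,-0.025],[0,0,-0.05],[0,0,-0.08],[0,0,-0.12],[0,0,-0.15],[0,0,-0.18],[0,0,-0.2],[0,0,-0.2],[0,0,-0.2]],"spin":[0,0,0,0,0,0,0,0,0,0]}'
python3 - <<'E'
from ring import *
from m2 import tops
rgb,d,i=snap('wrist','w15.png');w=cloud(d,i);np.savez('w15.npz',w=w,rgb=rgb,d=d);tops('w15.npz')
print('blue',ring(w,d,.5585,.168,.029,.023,.037))
rgb,d,i=snap('scene');w=cloud(d,i);print('yellow',ring(w,d,.598,-.061,.024,.022,.035));print(robot.read_state()['tool_pos'])
E
```

```text
t: 35.58
tool_pos: [0.4964, 0.1971, 0.1367]
orientation: [2.222, 2.221, 0.001]
force: [0.6, 1.2, -1.3]
opening: 0.0241
gripper_force: 25.0
t: 36.0
tool_pos: [0.4963, 0.197, 0.1367]
orientation: [2.222, 2.221, 0.0]
force: [-0.7, 0.3, -0.2]
opening: 0.0525
gripper_force: 0.0
t: 36.83
tool_pos: [0.4969, 0.1972, 0.3389]
orientation: [2.221, 2.22, 0.005]
force: [0.1, -0.6, -0.9]
opening: 0.0554
gripper_force: 0.0
w15.npz glue 970 zmax 0.1455 top med [0.4966 0.1324 0.1456] range [0.4932 0.1283 0.141 ] [0.5001 0.1353 0.1475]
w15.npz amber 1250 zmax 0.1441 top med [0.4945 0.1965 0.1429] range [0.4824 0.1851 0.1398] [0.5055 0.2082 0.1448]
blue (861, array([0.0285, 0.0299, 0.0311]), array([0.558 , 0.1675]))
yellow (259, array([0.024 , 0.0278, 0.0305]), array([ 0.5992, -0.0605]))
[0.49581198 0.19690596 0.33575137]
```

View pics/w15.png

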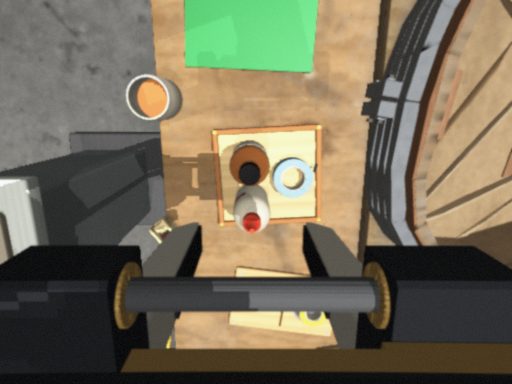

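Both bottles are back within about 2 mm, caps at (250,173) and (251,222). The blue roll is in the caddy at (294,178) and the yellow roll is on the spot.

```bash
python3 -m inch '{"travel":[[0,0,0],[0,0,0],[0,0,0],[0,0,0],[0,0,0]],"spin":[0,0,0,0,0]}'; python3 -c "from plant import close_job;print(close_job())"
```

```text
t: 37.35
tool_pos: [0.496, 0.197, 0.3361]
orientation: [-2.222, -2.221, 0.001]
force: [0.7, -0.3, 0.2]
opening: 0.0555
gripper_force: 0.0
the job is handed in; nothing more can be done
None
```

I handed the job in at 37 s (no verdict came back): by my last camera check the yellow roll is on the grey spot and the blue roll is flat in the caddy's rear place, each about 1 mm off, and both bottles stand upright within about 2 mm of where they started.

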